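Dock the peg box in the hold-down rail and draw its tight lid off for washing

ROBOT

A 6-joint arm with a two-finger parallel gripper is mounted at the origin on the work surface. World frame = base frame: x ahead of the robot, y to its left, z up, the work surface at z = 0. Lengths are in mm, angles in rad, forces in N, time in s.
With the tool pointing down it reaches from about 400 to 925 mm from the base axis. Payload 12.5 kg.
Tool frame: the origin (TCP) lies at the centre of the arm's flange, where the gripper is bolted on; the fingertips stand 190 mm ahead of it and the grasp point (between the pads) lies 171 mm ahead of it; z points along the fingers, y is the line along which they close (so a half turn about z gives the same grasp; the last joint's range is limited). The gripper opens to 95 mm and grips with 3 to 60 N. Pads are 20 mm wide; open, the fingers measure 119 mm over their backs; the gripper's body (75 mm by 180 mm) begins 59 mm behind the grasp point.
Start: joints at [1.09, 0.491, 1.559, -0, 1.092, -0.106], TCP at [228.781, 581.622, 404.761] pointing down, gripper open.
Joint ranges: [-3.1, 3.1], [-0.84, 2.19], [0.05, 2.79], [-1.13, 4.28], [0.06, 2.93], [-2.69, 2.69]. Speed limits (rad/s): [2.22, 2.22, 2.79, 3.14, 3.14, 3.14].

INTERFACE

Orientations are given as [roll, pitch, yaw] about the fixed x, y, z axes, in that order (R = Rz(yaw) Ry(pitch) Rx(roll)).
In Python, from cell import env, read_camera, search_frame, cut_out gives the robot as it stands. The module is installed in compiled form; this text tells all that it offers.
- The arm moves only by the tool move_arm, never from a script. Its argument "commands" is a list of rows, each a list of 3 entries, a list of its own where there are three numbers: the shift along the world's x, y, z normalised to -1 to 1, where 1 is 0.03 m, then the turn about the world's z normalised to -1 to 1, where 1 is 0.08 rad, then the opening, from -1 (shut) to 1 (fully open), so that 0 is half open. A call has 1 to 20 rows; each row shifts and turns the commanded pose from where the row before left it; what a row does not reach is not made up. A row lasts 1/12 s, in which the tool goes at most 41.7 mm and 7.16 degrees, less where a joint would pass 70% of its speed; a pose out of reach is approached as far as the arm can. A call with a number of a shift or a turn outside -1 to 1 is refused whole. A call with a gripper value outside its range is refused whole. The fingers move at their own pace and stop on an object; the grip force is fixed at half the most. Time passes only in rows, so rows that do not move let the fingers close. It gives the time, the measured TCP pose, the force, the opening and the grip force at its end, in the units of the state.
- env.state(): the state, without advancing time (a new reading comes with each control period).
- read_camera(name): name is "side" or "top" or "wrist"; returns a dict with "image" (400x640x3 uint8, red, green, blue), "fx", "fy", "cx", "cy" (pixels), "D" ([k1, k2, p1, p2, k3] as OpenCV has them; the pictures are not rectified), "rvec" (rotation vector, rad) and "tvec" (3), from world to camera coordinates, as OpenCV has them. Camera axes: x right, y down, z forward; pixel columns grow to the right and rows downward; lengths in mm; the calibration is good to about 2 mm. A picture is of the moment at which its call begins. There is no depth.
- env.job_done(): hands the job in; it is judged then, once.
Trained networks look in a picture, given as the dict that the camera call returned (one of the last four; its "shot" number tells which), for a name from the list of things; names that differ only in an ending like _2 or _b are one class to them, and where a whole thing is asked for, a point or a joint stands for the part that bears it (a point fixed in the world has none). Each returns a list of dicts, best first, with "confidence" (0 to 1); they miss things now and then, are a little off and sometimes report something else, mostly with a low value. They report only what shows in the picture. A call takes as long as a camera call.
- search_frame(thing, picture): "at" ([column, row] in pixels, amid what is visible of it).
- cut_out(thing, picture): "region" (400x640 bool, what is visible of it) and "at" ([column, row] in pixels, amid what is visible of it).
The state is a dict: "t": time; "joints": joint angles; "qvel": joint speeds; "tau": joint torques, N m; "eef_pos": TCP position; "tcp_rot": TCP orientation; "ft_force": force on the tool from outside, world axes, zero at the start; "moment": the same for the moment, N m; "opening": opening from 0.0 (shut) to 1.0 (fully open); "grip_force": force on a finger pad.
Only numpy, scipy, OpenCV 4.12 (cv2) and the standard library are available. Lean on these libraries where they do the work, as an engineer would, in place of code of your own. Each camera call takes 0.05 s, during which the arm holds its last target. There are 200 camera calls.

TASK

Dock the peg box, with its lid still fully on, in the steel hold-down rail on the desk: enter at the rail's open end and slide it fully home against the red stop without ramming it. Then, with the base held down there, draw the tight green lid straight up off it, keeping it level, and set it down without dropping it, upright with its open side down, on the floor of the orange basin near the middle, and let go. The base must stay home in the rail, the basin where it stands, and the jar and brush must be left alone.

Things in the scene. Friction and masses are not known exactly. Their poses are not given: they have to be found in the camera images.
- lid_centre (a point): Centre (half-way up) of the peg box's green lid: an upside-down open box 100 mm long (x), 58 wide (y), 74 high, walls and top 3 mm, 0.12 kg, z up. Starts fully down over the white base, its centre 56 mm and rim 19 mm above the desk. It overlaps the base by 71 mm and must rise that far to clear it. Grasp it across its 58 mm width, about 20 mm below its top; the box can be carried by it.
- box_spring (a point): Point on the base's axis, 70 mm above its underside, level with two spring pads that grip the lid's end walls from inside. It takes about 8 to 15 N to draw the lid up, until its rim has passed the pads; nothing else locks it. The grip bears the weight of the base while the closed box is carried by the lid.
- box_centre (a point): Centre of the white base of the peg box, 45 mm above its underside. Walls 90 mm (x) by 48 mm (y), rim 90 mm above the underside. Its flat foot plate sticks out below: 110 mm long (x) by 84 mm wide (y), 6 mm thick, slick, corners rounded at 10 mm. 0.3 to 0.5 kg. Both ends are alike: a half turn about z makes no difference.
- rail_home (a point): Point on the desk in the fixed steel hold-down rail, under the middle of the base when home; x points from the open end to the red stop. Two side rails 87 mm apart stand on the desk, no floor between; lips 9 to 14 mm up, 70 mm apart, overhang the foot plate from x = -70 mm to the stop. The base enters only along x, foot plate on the desk or up to 2 mm above it. Keep forces on the rail below 45 N.
- rail_stop (a point): Middle of the face of the rail's rigid red stop bar, 14 mm high, 55 mm past rail_home; the foot plate's leading edge touches it when home. It is felt as a force rising well above that of the rollers.
- rail_rollers (a point): Midway between two black spring rollers in the side rails, 56 mm before rail_home, 4 mm up. They resist with 2 to 6 N in all as the foot's front corners enter between them (base centre about 115 mm before home), then drag lightly, and in the last few mm close behind the foot's rear corners.
- rail_mouth (a point): Middle of the open end of the rail, on the desk, 98 mm before rail_home; x also points to the stop. From here to 70 mm before home the side rails only flare outwards (about 10 mm each) as a lead-in, 8 mm high without lips.
- basin_in (a point): Centre of the inner floor of the round orange plastic basin, 5 mm above the desk. Inner floor about 170 mm across, rim 252 mm across and 60 mm above the desk. Loose, 0.4 kg.
- jar_centre (a point): Centre of a glass flip-top jar, 84 mm across and 118 mm high, standing loose on the desk. To be left alone.
- brush_centre (a point): Middle of a scrub brush lying on the desk, bristles down, 200 mm long (its x; bamboo handle towards -x), 50 mm wide, 40 mm high. To be left alone.

How it is judged:
By the outcome, as a careful person would: the job done as asked, in the order asked, and still so for the second after the job is handed in, with the robot touching nothing.
It also fails if it takes over 72 s, if anything falls off the work surface, if the arm or the gripper's body presses on something with over 40 N, if the wrist force passes 120 N, or if a joint passes its speed limit or range.

## Working session

There is one attempt and no reset: what is moved stays moved. The work goes in short steps, Python scripts to look and compute and a tool call to move; the robot and the scene stay as the last step left them, time stands still between calls to the robot, and variables do not carry over. Pictures are saved under pics/ and viewed, at most 13 in all, crops included, and the job is handed in when it is done.

Besides the shell and the picture viewer there is one more tool, called after "Emit:" in YAML: its name, and indented under it one key for each argument. move_arm: Moves the arm, as the interface text tells. Its arguments: {"type":"object","properties":{"commands":{"type":"array","items":{"type":"array"}}},"required":["commands"]}

```bash
mkdir -p pics
cat > h.py <<'E'
import numpy as np, cv2
from cell import env, read_camera, search_frame, cut_out
def ray(c,px):
    R=cv2.Rodrigues(np.array(c["rvec"],float))[0]; t=np.array(c["tvec"],float).ravel()
    K=np.array([[c["fx"],0,c["cx"]],[0,c["fy"],c["cy"]],[0,0,1]])
    p=cv2.undistortPoints(np.array(px,float).reshape(-1,1,2),K,np.array(c["D"],float)).reshape(-1,2)
    d=np.c_[p,np.ones(len(p))]@R
    return -R.T@t,d
def onz(c,px,z):
    o,d=ray(c,px); return o+d*((z-o[2])/d[:,2])[:,None]
def proj(c,P):
    K=np.array([[c["fx"],0,c["cx"]],[0,c["fy"],c["cy"]],[0,0,1]])
    return cv2.projectPoints(np.array(P,float).reshape(-1,1,3),np.array(c["rvec"],float),np.array(c["tvec"],float),K,np.array(c["D"],float))[0].reshape(-1,2)
def save(c,n,im=None):
    cv2.imwrite(f"pics/{n}.png",cv2.cvtColor(c["image"] if im is None else im,cv2.COLOR_RGB2BGR))
E
python3 - <<'E'
from h import *
np.set_printoptions(precision=1,suppress=True)
Z=dict(lid_centre=56,box_centre=45,rail_home=0,rail_stop=7,rail_rollers=4,rail_mouth=0,basin_in=5,jar_centre=59,brush_centre=20)
ims=[]
for n in("top","side"):
    c=read_camera(n); save(c,n+"0"); o,_=ray(c,[[320,200]]); print(n,o,c["fx"])
    for k,z in Z.items():
        for d in search_frame(k,c)[:2]:
            print(k,np.array(d["at"]),round(d["confidence"],2),onz(c,[d["at"]],z)[0])
E
```

```text
top [ 527.6    6.7 1058.5] 414.77860030566416
lid_centre [172.9 247.8] 0.71 [479.  345.4  56. ]
box_centre [191.2 243.8] 0.75 [487.6 304.9  45. ]
rail_home [341.8 172.8] 0.93 [662.5 -66.4   0. ]
rail_stop [309.2 177.7] 0.74 [650.   17.4   7. ]
rail_stop [228.2 130.6] 0.47 [773.4 223.3   7. ]
rail_rollers [338.  177.7] 0.85 [649.5 -56.2   4. ]
rail_mouth [311.6 170.5] 0.82 [669.3  11.1   0. ]
basin_in [455.4 248.2] 0.64 [ 466.3 -351.8    5. ]
jar_centre [408.7 139.5] 0.95 [ 735.1 -227.1   59. ]
jar_centre [452.1 247.6] 0.6 [ 471.  -325.5   59. ]
brush_centre [228.7 131.2] 0.71 [768.8 219.3  20. ]
side [ 376.5 -766.1 1030.1] 515.0115526595873
lid_centre [252.2 112.4] 0.81 [471.6 343.   56. ]
box_centre [260.3 131.9] 0.26 [481.1 270.4  45. ]
rail_home [350.5 222.6] 0.91 [645.5 -55.6   0. ]
rail_stop [347.3 221.2] 0.76 [637.2 -54.4   7. ]
rail_rollers [345.6 223. ] 0.86 [632.4 -56.6   4. ]
rail_mouth [345.  224.5] 0.93 [630.7 -57.9   0. ]
basin_in [307.  333.6] 0.91 [ 471.4 -317.6    5. ]
jar_centre [414.9 253.7] 0.83 [ 746.1 -215.1   59. ]
brush_centre [360.9 132.9] 0.74 [758.4 223.9  20. ]
```

View pics/top0.png

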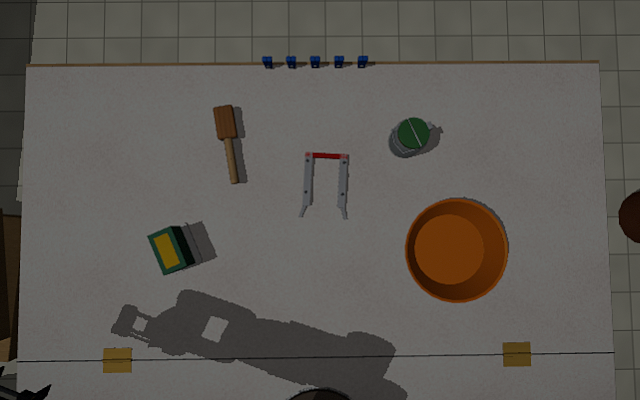

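View pics/side0.png

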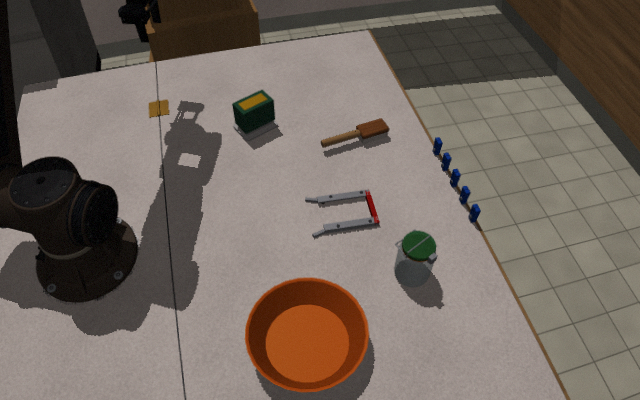

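Top view: box at (172,248), rail with its red stop (308–347,156) and open end (302–346,216), basin centred at (457,249). The side view agrees. Next I measure edges.

Run:
```python
from h import *
np.set_printoptions(precision=2,suppress=True)
big=[]
for n,(x0,x1,y0,y1),(bx0,bx1,by0,by1) in(("top",(290,370,140,230),(140,220,210,290)),("side",(295,395,175,245),(220,290,80,140))):
    c=read_camera(n); im=c["image"].astype(int); r,g,b=im[...,0],im[...,1],im[...,2]
    def reg(m,box):
        o=np.zeros(m.shape,np.uint8); o[box[2]:box[3],box[0]:box[1]]=m[box[2]:box[3],box[0]:box[1]]
        cnt=max(cv2.findContours(o,0,1)[0],key=cv2.contourArea); return cnt.reshape(-1,2)
    def rect(pts):
        q=cv2.minAreaRect(pts[:,:2].astype(np.float32)); return q
    red=reg((r>110)&(g<70)&(b<70),(x0,x1,y0,y1)); P=onz(c,red,14); print(n,"red@14",rect(P))
    yel=reg((r>120)&(g>90)&(b<90),(bx0,bx1,by0,by1)); P=onz(c,yel,93); print("label@93",rect(P))
    for k in("rail_home","lid_centre"):
        d=cut_out(k,c)
        if d:
            m=d[0]["region"]; cnt=max(cv2.findContours(m.astype(np.uint8),0,1)[0],key=cv2.contourArea).reshape(-1,2)
            print(k,d[0]["confidence"],m.sum(),rect(onz(c,cnt,14 if k=="rail_home" else 93)))
    for (a0,a1,e0,e1) in((x0,x1,y0,y1),(bx0,bx1,by0,by1)):
        big.append(cv2.resize(c["image"][e0:e1,a0:a1],(400,300),interpolation=cv2.INTER_CUBIC))
cv2.imwrite("pics/z1.png",np.vstack([np.hstack(big[:2]),np.hstack(big[2:])])[...,::-1])
s=env.state(); print(s["tcp_rot"],s["opening"],s["ft_force"],s["t"])
```

```text
Traceback (most recent call last):
ValueError: max() iterable argument is empty
```

Run:
```python
from h import *
np.set_printoptions(precision=2,suppress=True)
big=[]
for n,(x0,x1,y0,y1),(bx0,bx1,by0,by1) in(("top",(290,370,140,230),(140,220,210,290)),("side",(295,395,175,245),(220,290,80,140))):
    c=read_camera(n); hsv=cv2.cvtColor(c["image"],cv2.COLOR_RGB2HSV); h,s,v=[hsv[...,i].astype(int) for i in range(3)]
    def reg(m,box):
        o=np.zeros(m.shape,np.uint8); o[box[2]:box[3],box[0]:box[1]]=m[box[2]:box[3],box[0]:box[1]]
        cs=cv2.findContours(o,0,1)[0]
        return max(cs,key=cv2.contourArea).reshape(-1,2) if cs else None
    rect=lambda pts: cv2.minAreaRect(pts[:,:2].astype(np.float32))
    for nm,m,box,z in(("red",((h<7)|(h>173))&(s>140)&(v>60),(x0,x1,y0,y1),14),("label",(h>15)&(h<30)&(s>140)&(v>60),(bx0,bx1,by0,by1),93),("green",(h>45)&(h<95)&(s>70),(bx0,bx1,by0,by1),93)):
        q=reg(m,box)
        if q is not None: print(n,nm,rect(onz(c,q,z)))
    for k in("rail_home","lid_centre"):
        d=cut_out(k,c)
        if d:
            m=d[0]["region"]; cnt=max(cv2.findContours(m.astype(np.uint8),0,1)[0],key=cv2.contourArea).reshape(-1,2)
            print(k,d[0]["confidence"],m.sum(),rect(onz(c,cnt,14 if k=="rail_home" else 93)))
    for (a0,a1,e0,e1) in((x0,x1,y0,y1),(bx0,bx1,by0,by1)):
        big.append(cv2.resize(c["image"][e0:e1,a0:a1],(400,300),interpolation=cv2.INTER_CUBIC))
cv2.imwrite("pics/z1.png",np.vstack([np.hstack(big[:2]),np.hstack(big[2:])])[...,::-1])
s=env.state(); print(s["tcp_rot"],s["opening"],s["ft_force"],s["t"])
```

```text
top red ((705.7969970703125, -28.46860122680664), (71.58720397949219, 10.97792911529541), 86.01820373535156)
top label ((475.45361328125, 347.9947509765625), (76.87995147705078, 34.80406951904297), 23.209579467773438)
top green ((478.08135986328125, 337.5332946777344), (100.52632141113281, 77.4725112915039), 23.16026496887207)
rail_home 0.65 1090 ((631.7872314453125, -21.98619842529297), (116.50713348388672, 166.06248474121094), 84.1182861328125)
lid_centre 0.94 1571 ((479.7623291015625, 336.4710693359375), (105.63871765136719, 81.90707397460938), 23.30197525024414)
side red ((707.6760864257812, -30.86920166015625), (98.24995422363281, 12.437357902526855), 86.74555206298828)
side label ((476.02655029296875, 347.8212890625), (76.32441711425781, 36.42275619506836), 22.481653213500977)
side green ((474.4841613769531, 306.52398681640625), (130.7409210205078, 124.51385498046875), 23.40022850036621)
rail_home 0.72 1166 ((630.6970825195312, -27.24750518798828), (124.91893768310547, 168.2080841064453), 86.70635986328125)
lid_centre 0.79 1195 ((474.2879638671875, 306.6591491699219), (130.93919372558594, 121.42115783691406), 24.00054168701172)
[3.14 0.   2.77] 1.0037317095294025 [-0.33  0.09  0.78] 1.35
```

View pics/z1.png

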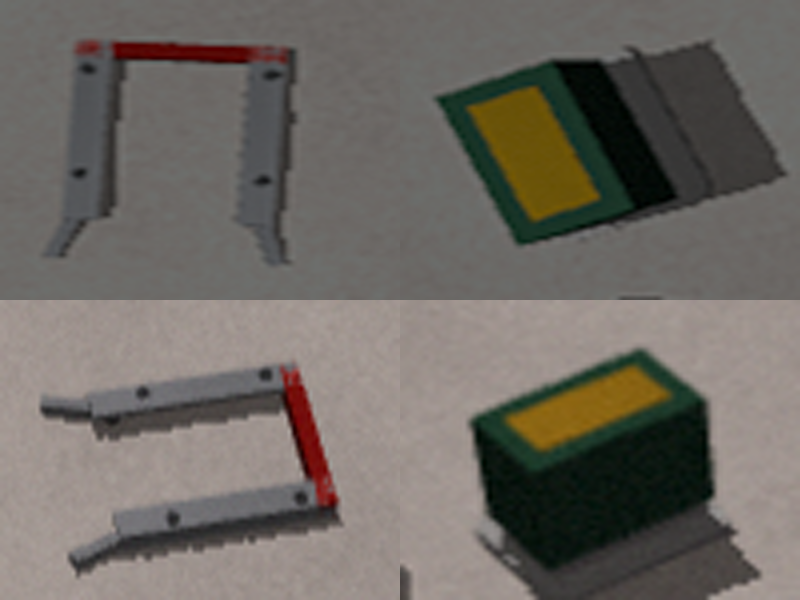

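Emit:
move_arm:
  commands:
    - [[0.82,-0.78,0],0.97,1]
    - [[0.82,-0.78,0],0.97,1]
    - [[0.82,-0.78,0],0.97,1]
    - [[0.82,-0.78,0],0.97,1]
    - [[0.82,-0.78,0],0.97,1]
    - [[0.82,-0.78,0],0.97,1]
    - [[0.82,-0.78,0],0.97,1]
    - [[0.82,-0.78,0],0.97,1]
    - [[0.82,-0.78,0],0.97,1]
    - [[0.82,-0.78,0],0.97,1]
    - [[0,0,0],0,1]
    - [[0,0,0],0,1]

```text
t: 2.35
eef_pos: [475.8, 346.5, 404.6]
tcp_rot: [3.141, -0.0, -2.744]
ft_force: [-1.0, -0.4, 0.2]
opening: 1.001
grip_force: 0.0
```

Run:
```python
from h import *
c=read_camera("wrist"); save(c,"w1")
hsv=cv2.cvtColor(c["image"],cv2.COLOR_RGB2HSV); h,s,v=[hsv[...,i].astype(int) for i in range(3)]
for nm,m in(("label",(h>15)&(h<30)&(s>140)&(v>60)),("green",(h>45)&(h<95)&(s>70))):
    cs=cv2.findContours(m.astype(np.uint8),0,1)[0]
    if cs: print(nm,cv2.minAreaRect(onz(c,max(cs,key=cv2.contourArea).reshape(-1,2),93)[:,:2].astype(np.float32)))
s=env.state(); print(s["eef_pos"],s["tcp_rot"],s["ft_force"])
```

```text
label ((474.1236572265625, 346.88275146484375), (75.93688201904297, 34.459312438964844), 23.528383255004883)
green ((471.04205322265625, 345.63116455078125), (104.36199951171875, 56.95726776123047), 23.147212982177734)
[474.93296798 347.33006418 404.6699413 ] [ 3.14131523e+00 -3.02137992e-04 -2.74281674e+00] [-1.07575177 -0.86492066  0.97287801]
```

View pics/w1.png

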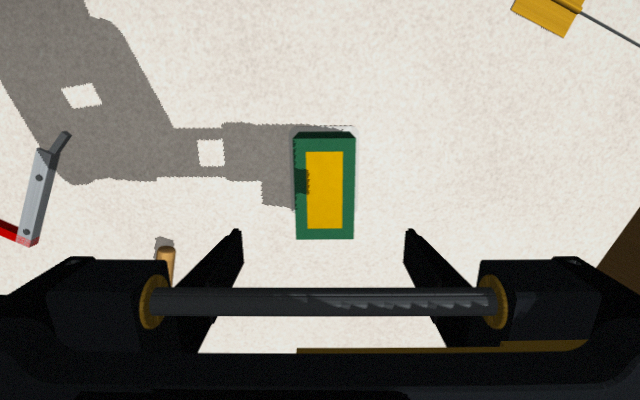

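Wrist view: the lid sits midway between the fingers (column 324, rows 135–238) and its yaw matches. Descending to grasp.

Emit:
move_arm:
  commands:
    - [[0,0,-0.85],0.1,1]
    - [[0,0,-0.85],0,1]
    - [[0,0,-0.85],0,1]
    - [[0,0,-0.85],0,1]
    - [[0,0,-0.85],0,1]
    - [[0,0,-0.85],0,1]
    - [[0,0,-0.25],0,1]
    - [[0,0,0],0,1]
    - [[0,0,0],0,1]
    - [[0,0,0],0,-0.2]
    - [[0,0,0],0,-0.2]
    - [[0,0,0],0,-1]
    - [[0,0,0],0,-1]
    - [[0,0,0],0,-1]
    - [[0,0,0],0,-1]
    - [[0,0,0],0,-1]
    - [[0,0,0],0,-1]

```text
t: 3.82
eef_pos: [474.9, 347.6, 244.5]
tcp_rot: [3.142, 0.0, -2.732]
ft_force: [-0.8, -0.4, 3.2]
opening: 0.61
grip_force: 30.0
```

Emit:
move_arm:
  commands:
    - [[0,0,0.1],0,-1]
    - [[0,0,0.2],0,-1]
    - [[0,0,0.4],0,-1]
    - [[0,0,0.6],0,-1]
    - [[0,0,0.6],0,-1]
    - [[0,0,0.6],0,-1]
    - [[0,0,0.4],-0.3,-1]
    - [[0,0,0.1],-0.7,-1]
    - [[0,-0.3,0],-1,-1]
    - [[0,-0.3,0],-1,-1]
    - [[0,-0.3,0],-1,-1]
    - [[0,-0.3,0],-1,-1]
    - [[0,-0.3,0],-1,-1]
    - [[0,-0.3,0],-1,-1]
    - [[0,-0.3,0],-1,-1]
    - [[0,-0.3,0],-1,-1]
    - [[0,-0.3,0],-1,-1]
    - [[0,-0.3,0],-1,-1]
    - [[0,-0.3,0],-1,-1]
    - [[0,-0.3,0],-1,-1]

```text
t: 5.48
eef_pos: [474.6, 239.2, 335.1]
tcp_rot: [3.141, 0.0, 2.507]
ft_force: [0.1, 0.4, -5.8]
opening: 0.611
grip_force: 30.0
```

Emit:
move_arm:
  commands:
    - [[0,-0.3,0],-1,-1]
    - [[0,-0.3,0],-1,-1]
    - [[0,-0.3,0],-1,-1]
    - [[0,-0.3,0],-1,-1]
    - [[0,-0.3,0],-1,-1]
    - [[0,-0.3,0],-1,-1]
    - [[0,-0.3,0],-1,-1]
    - [[0,-0.3,0],-1,-1]
    - [[0,-0.3,0],-1,-1]
    - [[0,-0.3,0],-1,-1]
    - [[0,-0.3,0],-1,-1]
    - [[0,-0.3,0],-1,-1]
    - [[0,-0.3,0],-1,-1]
    - [[0,-0.3,0],-1,-1]
    - [[0,-0.3,0],-1,-1]
    - [[0,-0.3,0],-1,-1]
    - [[0,-0.3,0],-1,-1]
    - [[0,-0.3,0],-1,-1]
    - [[0,-0.3,0],-1,-1]
    - [[0,-0.3,0],-1,-1]

```text
t: 7.15
eef_pos: [474.6, 59.2, 335.1]
tcp_rot: [3.141, -0.0, 0.907]
ft_force: [0.4, 0.3, -5.1]
opening: 0.605
grip_force: 30.0
```

Emit:
move_arm:
  commands:
    - [[-0.1,-0.3,0],-1,-1]
    - [[-0.1,-0.3,0],-1,-1]
    - [[-0.1,-0.3,0],-1,-1]
    - [[-0.1,-0.3,0],-1,-1]
    - [[-0.1,-0.3,0],-1,-1]
    - [[-0.1,-0.3,0],-1,-1]
    - [[-0.1,-0.3,0],-1,-1]
    - [[-0.1,-0.2,0],-1,-1]
    - [[0,-0.1,0],-1,-1]
    - [[0,0,0],-1,-1]
    - [[0,0,0],-1,-1]
    - [[0,0,0],-1,-1]
    - [[0,0,0],0,-1]
    - [[0,0,0],0,-1]

```text
t: 8.32
eef_pos: [450.7, -12.3, 334.9]
tcp_rot: [3.141, -0.001, -0.047]
ft_force: [0.6, -0.3, -5.1]
opening: 0.607
grip_force: 30.0
```

Run:
```python
from h import *
c=read_camera("wrist"); save(c,"w2"); d=read_camera("side")
print(c["rvec"],c["tvec"],c["fx"],c["cx"],c["cy"])
for n in("rail_stop","rail_home","rail_mouth","rail_rollers"):
    for q in search_frame(n,c)[:1]: print(n,q["at"],q["confidence"],onz(c,[q["at"]],0)[0])
s=env.state(); print(s["eef_pos"],s["tcp_rot"],s["ft_force"],s["opening"],s["t"])
cv2.imwrite("pics/z2.png",np.vstack([c["image"][:300,:],cv2.resize(d["image"][90:290,120:546],(640,300))])[...,::-1])
```

```text
[-2.01928751  2.11639378  0.30820764] [  8.49293747 419.25335881 452.95926003] 316.2293313277039 323.0343178227666 197.55147293225122
rail_stop [364.2, 36.5] 0.89 [587.73602283 -56.38439076   0.        ]
rail_home [363.4, 33.2] 0.86 [590.50453729 -55.69777624   0.        ]
rail_mouth [280.0, 30.2] 0.9 [596.50058992  19.36909977   0.        ]
rail_rollers [363.0, 34.7] 0.97 [589.27787376 -55.3187482    0.        ]
[450.76179231 -12.34167868 334.31711174] [ 3.14148175e+00  2.52339009e-05 -4.82183306e-02] [ 0.18790511  1.41051494 -5.40358602] 0.6072000180313659 8.6167
```

View pics/z2.png

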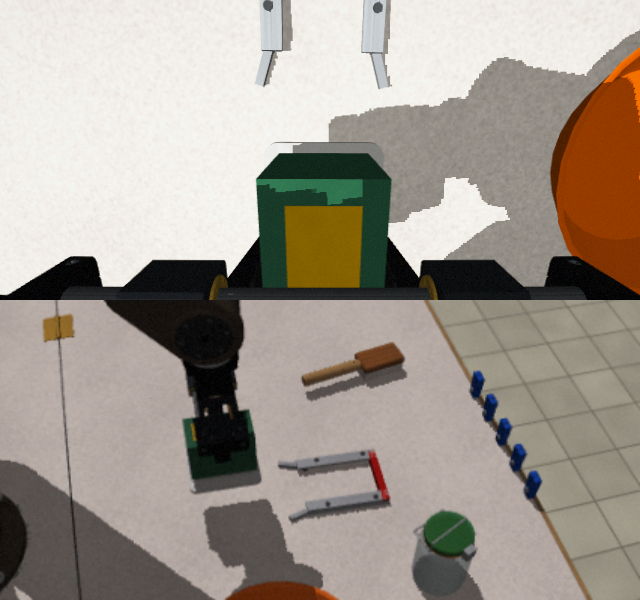

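Wrist view: flare tips at (262,85) and (383,86), lips starting at row ~51, and the foot plate's front edge at row 143. I go up for a view of the whole rail.

Emit:
move_arm:
  commands:
    - [[0.2,0,0.3],0,-1]
    - [[0.4,0,0.6],0,-1]
    - [[0.4,0,0.7],0,-1]
    - [[0.4,0,0.7],0,-1]
    - [[0.4,0,0.7],0,-1]
    - [[0.2,0,0.3],0,-1]
    - [[0,0,0],0,-1]
    - [[0,0,0],0,-1]
    - [[0,0,0],0,-1]

```text
t: 9.37
eef_pos: [510.2, -12.3, 432.2]
tcp_rot: [-3.141, 0.002, -0.049]
ft_force: [-0.8, -0.0, -5.2]
opening: 0.61
grip_force: 30.0
```

Run:
```python
from h import *
c=read_camera("wrist")
np.savez("w3.npz",**{k:c[k] for k in("image","fx","fy","cx","cy","D","rvec","tvec")})
s=env.state(); print(s["eef_pos"],s["tcp_rot"],s["ft_force"],s["t"])
c0=proj(c,[[540,60,0],[540,-110,0],[720,60,0],[720,-110,0]]); print(c0)
x0,x1=int(c0[:,0].min()),int(c0[:,0].max());y0,y1=max(0,int(c0[:,1].min())),int(c0[:,1].max())
print(x0,x1,y0,y1)
cv2.imwrite("pics/z3.png",cv2.resize(c["image"][y0:y1,x0:x1],None,fx=4,fy=4,interpolation=cv2.INTER_CUBIC)[...,::-1])
```

```text
[510.20687307 -12.32597083 432.14783197] [-3.14142517e+00  2.26758471e-03 -4.90375786e-02] [-0.71529878 -0.33007431 -5.4685324 ] 9.4167
[[266.02361805 146.04601103]
 [397.33814312 139.58686172]
 [250.77285836 -11.08469552]
 [399.45837796 -19.25322287]]
250 399 0 146
```

View pics/z3.png

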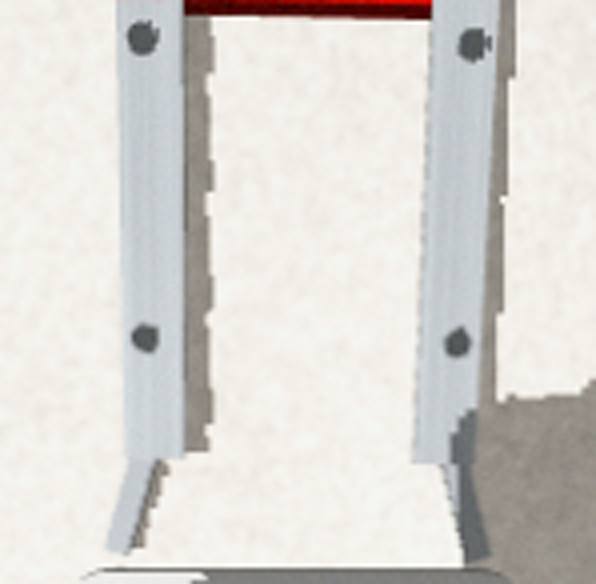

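Run:
```python
from h import *
np.set_printoptions(precision=2,suppress=True)
c=dict(np.load("w3.npz"))
q=lambda x,y:[(x+.5)/4-.5+250,(y+.5)/4-.5]
P=onz(c,[q(185,20),q(184,455),q(432,20),q(414,460)],14)[:,:2]
D=onz(c,[q(143,38),q(145,338),q(474,45),q(457,342)],14)[:,:2]
F=onz(c,[q(190,15),q(428,18)],0)[:,:2]; T=onz(c,[q(133,552),q(477,560)],8)[:,:2]
print(P,D,F,T)
for A in(P,D):
    v=[A[0]-A[1],A[2]-A[3]]; print([np.arctan2(*w[::-1]) for w in v]+[np.linalg.norm(w) for w in v])
    print(np.linalg.norm(A[0]-A[2]),np.linalg.norm(A[1]-A[3]), (A[0]+A[2])/2,(A[1]+A[3])/2)
    m=(A[0]+A[2]-A[1]-A[3]); y=np.arctan2(m[1],m[0]);print("yaw",y)
u=np.array([np.cos(y),np.sin(y)])
print("home from lips",(P[1]+P[3])/2+70*u,"stop",F.mean(0)-55*u, "mouth",T.mean(0)+98*u)
# own foot-plate front edge
```

```text
[[697.34   8.66]
 [579.41  17.45]
 [693.98 -60.28]
 [574.51 -52.41]] [[693.42  20.74]
 [613.66  26.58]
 [687.14 -71.94]
 [607.99 -65.97]] [[702.32   8.  ]
 [698.2  -60.69]] [[550.46  36.2 ]
 [542.64 -72.16]]
[np.float64(-0.07445227649723088), np.float64(-0.06580656688017292), np.float64(118.24900132700198), np.float64(119.73284097440549)]
69.02332978533639 70.03612142567154 [695.66 -25.81] [576.96 -17.48]
yaw -0.07010246810582693
[np.float64(-0.07299145108977073), np.float64(-0.07522270216252006), np.float64(79.9810931771081), np.float64(79.37150421553905)]
92.89677892693476 92.72492741183014 [690.28 -25.6 ] [610.82 -19.7 ]
yaw -0.07410280889969802
home from lips [646.77 -22.66] stop [645.41 -22.27] mouth [644.28 -25.23]
```

Emit:
move_arm:
  commands:
    - [[-0.3,0.06,-0.3],-0.29,-1]
    - [[-0.4,0,-0.8],0,-1]
    - [[-0.26,0,-0.8],0,-1]
    - [[0,0,-0.8],0,-1]
    - [[0,0,-0.8],0,-1]
    - [[0,0,-0.8],0,-1]
    - [[0,0,-0.8],0,-1]
    - [[0,0,-0.6],0,-1]
    - [[0,0,-0.4],0,-1]
    - [[0,0,-0.1],0,-1]
    - [[0,0,0],0,-1]
    - [[0,0,0],0,-1]
    - [[0,0,0],0,-1]

```text
t: 10.5
eef_pos: [482.0, -10.6, 248.0]
tcp_rot: [3.141, -0.001, -0.072]
ft_force: [-0.2, 0.3, -5.3]
opening: 0.605
grip_force: 30.0
```

Run:
```python
from h import *
c=read_camera("wrist"); d=read_camera("side")
s=env.state(); print(s["eef_pos"],s["tcp_rot"],s["ft_force"],s["t"])
a=cv2.resize(c["image"][0:200,200:450],(750,300*2)[:2] if 0 else (500,400),interpolation=cv2.INTER_CUBIC)
b=cv2.resize(d["image"][150:270,260:400],(300,257),interpolation=cv2.INTER_CUBIC)
o=np.zeros((400,800,3),np.uint8); o[:,:500]=a; o[:257,500:]=b
cv2.imwrite("pics/z4.png",o[...,::-1])
```

```text
[482.03090832 -10.58286805 248.04028927] [ 3.14137989e+00 -1.41827487e-03 -7.23880266e-02] [-0.89910949 -0.32878173 -5.43843525] 10.6
```

View pics/z4.png

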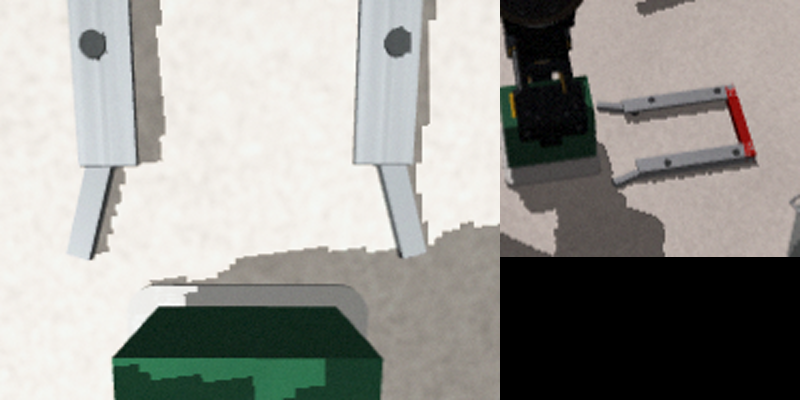

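Foot plate centred about column 249, rails about 246: within 1 mm. Lowering to ~1 mm clearance and advancing into the lead-in.

Emit:
move_arm:
  commands:
    - [[0,0,-0.08],0,-1]
    - [[0,0,0],0,-1]
    - [[0.13,-0.0094,0],0,-1]
    - [[0.13,-0.0094,0],0,-1]
    - [[0.13,-0.0094,0],0,-1]
    - [[0.13,-0.0094,0],0,-1]
    - [[0.13,-0.0094,0],0,-1]
    - [[0.13,-0.0094,0],0,-1]
    - [[0.13,-0.0094,0],0,-1]
    - [[0.13,-0.0094,0],0,-1]
    - [[0.13,-0.0094,0],0,-1]
    - [[0.13,-0.0094,0],0,-1]
    - [[0.13,-0.0094,0],0,-1]
    - [[0,0,0],0,-1]

```text
t: 11.77
eef_pos: [525.6, -13.8, 244.9]
tcp_rot: [3.141, -0.001, -0.072]
ft_force: [0.2, -0.3, -4.9]
opening: 0.609
grip_force: 30.0
```

Emit:
move_arm:
  commands:
    - [[0.1,-0.0072,0],0,-1]
    - [[0.1,-0.0072,0],0,-1]
    - [[0.1,-0.0072,0],0,-1]
    - [[0.1,-0.0072,0],0,-1]
    - [[0.1,-0.0072,0],0,-1]

```text
t: 12.18
eef_pos: [539.7, -14.7, 244.8]
tcp_rot: [-3.142, 0.002, -0.072]
ft_force: [-2.9, -0.0, -3.3]
opening: 0.607
grip_force: 30.0
```

Emit:
move_arm:
  commands:
    - [[0.1,-0.0072,0],0,-1]
    - [[0.1,-0.0072,0],0,-1]
    - [[0.1,-0.0072,0],0,-1]
    - [[0.1,-0.0072,0],0,-1]
    - [[0.1,-0.0072,0],0,-1]
    - [[0.1,-0.0072,0],0,-1]

```text
t: 12.68
eef_pos: [558.2, -16.1, 244.8]
tcp_rot: [3.141, -0.0, -0.072]
ft_force: [-0.7, 0.3, -5.7]
opening: 0.607
grip_force: 30.0
```

Emit:
move_arm:
  commands:
    - [[0.1,-0.0072,0],0,-1]
    - [[0.1,-0.0072,0],0,-1]
    - [[0.1,-0.0072,0],0,-1]
    - [[0.1,-0.0072,0],0,-1]
    - [[0.1,-0.0072,0],0,-1]
    - [[0.1,-0.0072,0],0,-1]

```text
t: 13.18
eef_pos: [576.2, -17.4, 244.9]
tcp_rot: [3.141, -0.0, -0.072]
ft_force: [-0.4, 0.8, -5.4]
opening: 0.611
grip_force: 30.0
```

Emit:
move_arm:
  commands:
    - [[0.1,-0.0072,0],0,-1]
    - [[0.1,-0.0072,0],0,-1]
    - [[0.1,-0.0072,0],0,-1]
    - [[0.1,-0.0072,0],0,-1]
    - [[0.1,-0.0072,0],0,-1]
    - [[0.1,-0.0072,0],0,-1]
    - [[0.1,-0.0072,0],0,-1]
    - [[0.1,-0.0072,0],0,-1]

```text
t: 13.85
eef_pos: [600.2, -19.1, 244.8]
tcp_rot: [3.142, 0.0, -0.072]
ft_force: [-0.9, 1.2, -5.1]
opening: 0.609
grip_force: 30.0
```

Emit:
move_arm:
  commands:
    - [[0.1,-0.0072,0],0,-1]
    - [[0.1,-0.0072,0],0,-1]
    - [[0.1,-0.0072,0],0,-1]
    - [[0.1,-0.0072,0],0,-1]
    - [[0.1,-0.0072,0],0,-1]
    - [[0.1,-0.0072,0],0,-1]
    - [[0.1,-0.0072,0],0,-1]
    - [[0.1,-0.0072,0],0,-1]

```text
t: 14.52
eef_pos: [624.2, -20.8, 244.9]
tcp_rot: [3.142, 0.0, -0.072]
ft_force: [-0.7, 0.4, -5.5]
opening: 0.612
grip_force: 30.0
```

Emit:
move_arm:
  commands:
    - [[0.05,-0.0036,0],0,-1]
    - [[0.05,-0.0036,0],0,-1]
    - [[0.05,-0.0036,0],0,-1]
    - [[0.05,-0.0036,0],0,-1]
    - [[0.05,-0.0036,0],0,-1]
    - [[0.05,-0.0036,0],0,-1]
    - [[0.05,-0.0036,0],0,-1]
    - [[0.05,-0.0036,0],0,-1]
    - [[0,0,0],0,-1]

```text
t: 15.27
eef_pos: [636.2, -21.7, 244.9]
tcp_rot: [3.141, -0.0, -0.072]
ft_force: [-0.6, -0.3, -5.3]
opening: 0.605
grip_force: 30.0
```

Emit:
move_arm:
  commands:
    - [[0.03,-0.0022,0],0,-1]
    - [[0.03,-0.0022,0],0,-1]
    - [[0.03,-0.0022,0],0,-1]
    - [[0.03,-0.0022,0],0,-1]
    - [[0.03,-0.0022,0],0,-1]
    - [[0.03,-0.0022,0],0,-1]

```text
t: 15.77
eef_pos: [641.5, -22.1, 244.9]
tcp_rot: [3.142, -0.001, -0.072]
ft_force: [0.8, -0.6, -4.8]
opening: 0.608
grip_force: 30.0
```

Emit:
move_arm:
  commands:
    - [[0.02,-0.0014,0],0,-1]
    - [[0.02,-0.0014,0],0,-1]
    - [[0.02,-0.0014,0],0,-1]
    - [[0.02,-0.0014,0],0,-1]

```text
t: 16.1
eef_pos: [643.8, -22.2, 244.9]
tcp_rot: [3.142, -0.0, -0.072]
ft_force: [1.1, 1.0, -5.3]
opening: 0.607
grip_force: 30.0
```

Emit:
move_arm:
  commands:
    - [[0.02,-0.0014,0],0,-1]
    - [[0.02,-0.0014,0],0,-1]
    - [[0.02,-0.0014,0],0,-1]

```text
t: 16.35
eef_pos: [645.5, -22.4, 244.9]
tcp_rot: [3.142, 0.0, -0.072]
ft_force: [-0.3, -0.2, -4.6]
opening: 0.606
grip_force: 30.0
```

Emit:
move_arm:
  commands:
    - [[0.02,-0.0014,0],0,-1]
    - [[0.02,-0.0014,0],0,-1]

```text
t: 16.52
eef_pos: [646.6, -22.4, 244.8]
tcp_rot: [3.142, 0.001, -0.072]
ft_force: [-0.7, 0.6, -4.1]
opening: 0.608
grip_force: 30.0
```

Emit:
move_arm:
  commands:
    - [[0.02,-0.0014,0],0,-1]
    - [[0.01,-0.0007,0],0,-1]

```text
t: 16.68
eef_pos: [647.4, -22.5, 244.8]
tcp_rot: [3.141, 0.001, -0.072]
ft_force: [-3.1, 0.1, -2.0]
opening: 0.612
grip_force: 30.0
```

Emit:
move_arm:
  commands:
    - [[0.02,-0.0014,0],0,-1]
    - [[0.01,-0.0007,0],0,-1]

```text
t: 16.85
eef_pos: [647.9, -22.6, 244.8]
tcp_rot: [3.141, 0.003, -0.072]
ft_force: [-8.1, -0.1, 2.1]
opening: 0.609
grip_force: 30.0
```

Emit:
move_arm:
  commands:
    - [[0.02,-0.0014,0],0,-1]
    - [[0.01,-0.0007,0],0,-1]

```text
t: 17.02
eef_pos: [648.5, -22.6, 244.9]
tcp_rot: [3.141, 0.004, -0.072]
ft_force: [-9.9, -0.2, 1.9]
opening: 0.611
grip_force: 30.0
```

Run:
```python
from h import *
s=env.state(); print(s["eef_pos"],s["tcp_rot"],s["ft_force"],s["moment"],s["t"])
d=read_camera("side");c=read_camera("wrist")
a=cv2.resize(d["image"][140:260,260:420],(640,480),interpolation=cv2.INTER_CUBIC)
cv2.imwrite("pics/z5.png",a[...,::-1])
```

```text
[648.49178139 -22.63325935 244.9150484 ] [ 3.14139882  0.00399176 -0.07219333] [-9.91944678 -0.1828833   1.8953093 ] [-0.08283578  2.03062809  0.1311809 ] 17.0167
```

View pics/z5.png

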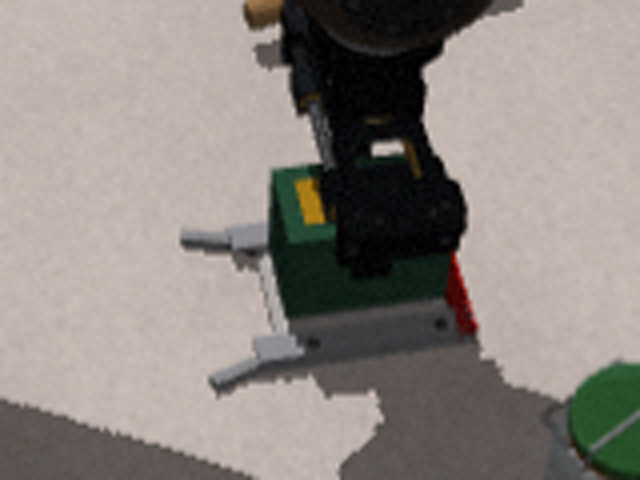

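Emit:
move_arm:
  commands:
    - [[0.02,-0.0014,0],0,-1]
    - [[0.02,-0.0014,0],0,-1]
    - [[0,0,0],0,-1]

```text
t: 17.37
eef_pos: [649.4, -22.7, 244.9]
tcp_rot: [3.141, 0.005, -0.072]
ft_force: [-11.5, -0.1, 4.7]
opening: 0.609
grip_force: 30.0
```

Emit:
move_arm:
  commands:
    - [[-0.03,0.0022,0],0,-1]
    - [[-0.03,0.0022,-0.02],0,-1]
    - [[0,0,-0.01],0,-1]
    - [[0,0,0],0,-1]

```text
t: 17.7
eef_pos: [648.1, -22.6, 244.6]
tcp_rot: [3.141, 0.002, -0.072]
ft_force: [-9.2, -0.2, 5.9]
opening: 0.607
grip_force: 30.0
```

Emit:
move_arm:
  commands:
    - [[-0.03,0.0022,0],0,-1]
    - [[0,0,0],0,-1]
    - [[0,0,0.05],0,-1]
    - [[0,0,0.05],0,-1]
    - [[0,0,0.05],0,-1]
    - [[0,0,0.05],0,-1]

```text
t: 18.2
eef_pos: [647.7, -22.5, 249.4]
tcp_rot: [-3.142, 0.002, -0.072]
ft_force: [-3.4, 0.7, -10.8]
opening: 0.605
grip_force: 30.0
```

Emit:
move_arm:
  commands:
    - [[0,0,0.05],0,-1]
    - [[0,0,0.05],0,-1]
    - [[0,0,0.05],0,-1]
    - [[0,0,0.05],0,-1]

```text
t: 18.53
eef_pos: [647.7, -22.5, 256.0]
tcp_rot: [3.142, 0.001, -0.072]
ft_force: [-4.3, 0.3, -8.5]
opening: 0.61
grip_force: 30.0
```

Emit:
move_arm:
  commands:
    - [[0,0,0.1],0,-1]
    - [[0,0,0.1],0,-1]
    - [[0,0,0.1],0,-1]
    - [[0,0,0.1],0,-1]
    - [[0,0,0.1],0,-1]
    - [[0,0,0.1],0,-1]
    - [[0,0,0.1],0,-1]
    - [[0,0,0.1],0,-1]
    - [[0,0,0.1],0,-1]
    - [[0,0,0.1],0,-1]

```text
t: 19.37
eef_pos: [647.8, -22.5, 286.3]
tcp_rot: [3.142, 0.0, -0.072]
ft_force: [-5.0, 0.6, -8.8]
opening: 0.608
grip_force: 30.0
```

Run:
```python
from h import *
s=env.state(); print(s["eef_pos"],s["tcp_rot"],s["ft_force"],s["moment"],s["t"])
d=read_camera("side");c=read_camera("wrist")
a=cv2.resize(d["image"][130:260,260:420],(480,390),interpolation=cv2.INTER_CUBIC)
b=cv2.resize(c["image"][:300,200:450],(320,384))
o=np.zeros((390,800,3),np.uint8); o[:,:480]=a; o[:384,480:]=b
cv2.imwrite("pics/z6.png",o[...,::-1])
```

```text
[647.80242567 -22.49623838 286.31303568] [ 3.14155008e+00  2.50255514e-04 -7.24089755e-02] [-5.0384261   0.61668392 -8.84904363] [0.05781396 1.17243007 0.10867825] 19.3667
```

View pics/z6.png

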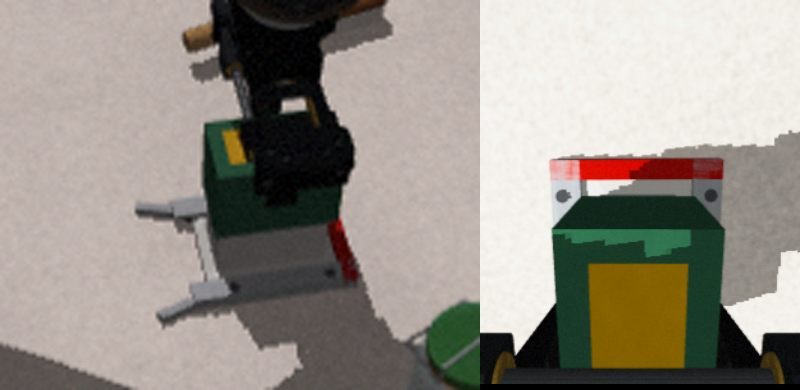

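Side view: lid rises level, and the white base stays in the rail against the stop. Continuing up.

Emit:
move_arm:
  commands:
    - [[0,0,0.1],0,-1]
    - [[0,0,0.1],0,-1]
    - [[0,0,0.1],0,-1]
    - [[0,0,0.1],0,-1]
    - [[0,0,0.1],0,-1]
    - [[0,0,0.1],0,-1]
    - [[0,0,0.1],0,-1]
    - [[0,0,0.1],0,-1]
    - [[0,0,0.1],0,-1]
    - [[0,0,0.1],0,-1]
    - [[0,0,0.1],0,-1]
    - [[0,0,0.1],0,-1]
    - [[0,0,0.2],0,-1]
    - [[0,0,0.3],0,-1]
    - [[0,0,0.5],0,-1]
    - [[0,0,0.5],0,-1]
    - [[0,0,0.5],0,-1]
    - [[0,0,0.2],0,-1]
    - [[0,0,0],0,-1]

```text
t: 21.05
eef_pos: [647.9, -22.5, 390.0]
tcp_rot: [3.141, -0.003, -0.072]
ft_force: [0.3, 0.6, -1.0]
opening: 0.611
grip_force: 30.0
```

Run:
```python
from h import *
np.set_printoptions(precision=1,suppress=True)
s=env.state(); print(s["eef_pos"],s["tcp_rot"],s["ft_force"],s["moment"],s["t"])
for n in("top","side"):
    c=read_camera(n)
    hsv=cv2.cvtColor(c["image"],cv2.COLOR_RGB2HSV); h,sa,v=[hsv[...,i].astype(int) for i in range(3)]
    m=((h>5)&(h<20)&(sa>170)&(v>60)).astype(np.uint8)
    cnt=max(cv2.findContours(m,0,1)[0],key=cv2.contourArea).reshape(-1,2)
    P=onz(c,cnt,60)[:,:2].astype(np.float32); print(n,cv2.minEnclosingCircle(P))
    for d in search_frame("basin_in",c)[:2]: print(d["at"],d["confidence"],onz(c,[d["at"]],5)[0])
    if n=="side":
        a=cv2.resize(c["image"][130:400,230:440],(420,540)); 
    else: b=cv2.resize(c["image"][130:320,280:530],(380,289))
o=np.zeros((540,800,3),np.uint8); o[:,:420]=a; o[:289,420:]=b
cv2.imwrite("pics/z7.png",o[...,::-1])
```

```text
[647.9 -22.5 390. ] [ 3.1 -0.  -0.1] [ 0.3  0.6 -1. ] [-0.   0.1  0.1] 21.05
top ((464.6837158203125, -334.95184326171875), 124.63301086425781)
[453.7, 249.3] 0.75 [ 463.6 -347.4    5. ]
side ((466.76397705078125, -335.6395263671875), 124.89588165283203)
[307.7, 333.4] 0.61 [ 473.  -317.5    5. ]
```

View pics/z7.png

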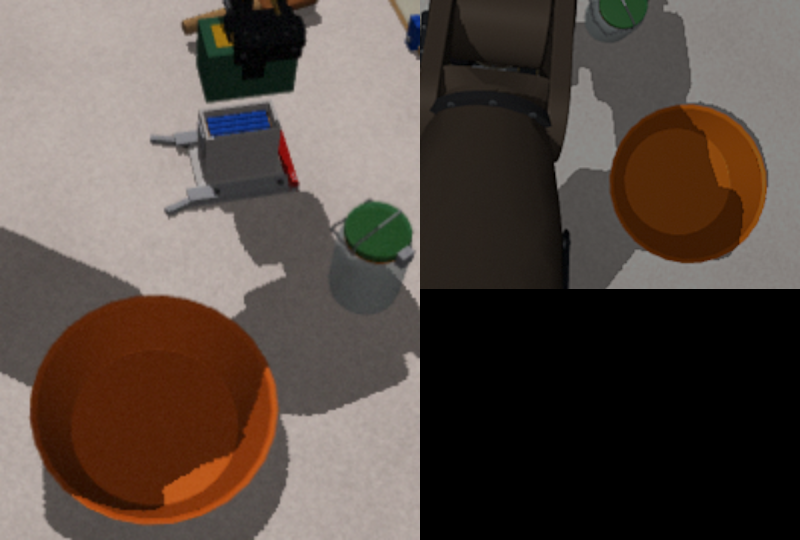

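Lid clear, base home. Basin centre ≈ (466,-335), consistent in both views. Carrying the lid over.

Emit:
move_arm:
  commands:
    - [[-0.22,-0.39,0],0,-1]
    - [[-0.45,-0.77,0],0,-1]
    - [[-0.45,-0.77,0],0,-1]
    - [[-0.45,-0.77,0],0,-1]
    - [[-0.45,-0.77,0],0,-1]
    - [[-0.45,-0.77,0],0,-1]
    - [[-0.45,-0.77,0],0,-1]
    - [[-0.45,-0.77,0],0,-1]
    - [[-0.45,-0.77,0],0,-1]
    - [[-0.45,-0.77,0],0,-1]
    - [[-0.45,-0.77,0],0,-1]
    - [[-0.45,-0.77,0],0,-1]
    - [[-0.45,-0.77,0],0,-1]
    - [[-0.22,-0.4,0],0,-1]
    - [[-0.22,-0.4,0],0,-1]
    - [[0,0,0],0,-1]
    - [[0,0,0],0,-1]

```text
t: 22.67
eef_pos: [465.9, -335.6, 387.7]
tcp_rot: [-3.141, 0.0, -0.073]
ft_force: [0.7, 0.1, -2.3]
opening: 0.605
grip_force: 30.0
```

Emit:
move_arm:
  commands:
    - [[0,0,-0.3],0,-1]
    - [[0,0,-0.6],0,-1]
    - [[0,0,-0.8],0,-1]
    - [[0,0,-0.8],0,-1]
    - [[0,0,-0.8],0,-1]
    - [[0,0,-0.8],0,-1]
    - [[0,0,-0.5],0,-1]
    - [[0,0,-0.2],0,-1]
    - [[0,0,0],0,-1]
    - [[0,0,0],0,-1]

```text
t: 23.5
eef_pos: [466.5, -335.0, 244.2]
tcp_rot: [3.142, -0.0, -0.072]
ft_force: [0.8, -0.5, -0.9]
opening: 0.606
grip_force: 30.0
```

Emit:
move_arm:
  commands:
    - [[0,0,-0.05],0,-1]
    - [[0,0,-0.05],0,-1]
    - [[0,0,-0.05],0,-1]
    - [[0,0,-0.05],0,-1]
    - [[0,0,-0.05],0,-1]
    - [[0,0,0],0,-1]

```text
t: 24.0
eef_pos: [466.0, -335.4, 236.3]
tcp_rot: [3.142, 0.0, -0.072]
ft_force: [0.1, -0.0, -1.8]
opening: 0.61
grip_force: 30.0
```

Emit:
move_arm:
  commands:
    - [[0,0,-0.04],0,-1]
    - [[0,0,-0.04],0,-1]
    - [[0,0,-0.04],0,-1]

```text
t: 24.25
eef_pos: [466.1, -335.4, 232.8]
tcp_rot: [3.141, -0.0, -0.072]
ft_force: [0.2, -0.6, -2.1]
opening: 0.606
grip_force: 30.0
```

Emit:
move_arm:
  commands:
    - [[0,0,-0.03],0,-1]
    - [[0,0,-0.03],0,-1]

```text
t: 24.42
eef_pos: [466.1, -335.4, 230.9]
tcp_rot: [3.142, 0.0, -0.072]
ft_force: [0.5, 0.1, -1.5]
opening: 0.609
grip_force: 30.0
```

Emit:
move_arm:
  commands:
    - [[0,0,-0.03],0,-1]
    - [[0,0,-0.02],0,-1]
    - [[0,0,0],0,-1]

```text
t: 24.67
eef_pos: [466.0, -335.4, 230.5]
tcp_rot: [3.141, -0.0, -0.072]
ft_force: [-3.0, 2.2, 11.6]
opening: 0.608
grip_force: 30.0
```

Emit:
move_arm:
  commands:
    - [[0,0,0.02],0,-1]
    - [[0,0,0],0,0.3]
    - [[0,0,0],0,0.4]
    - [[0,0,0],0,0.5]
    - [[0,0,0],0,0.6]
    - [[0,0,0],0,0.6]
    - [[0,0,0],0,0.6]
    - [[0,0,0],0,0.6]

```text
t: 25.33
eef_pos: [466.1, -335.4, 230.1]
tcp_rot: [3.142, 0.0, -0.072]
ft_force: [-0.9, 0.1, -0.4]
opening: 0.797
grip_force: 0.0
```

Emit:
move_arm:
  commands:
    - [[0,0,0.1],0,0.6]
    - [[0,0,0.2],0,0.6]
    - [[0,0,0.4],0,0.6]
    - [[0,0,0.6],0,0.6]
    - [[0,0,0.8],0,0.6]
    - [[0,0,0.8],0,0.6]
    - [[0,0,0.8],0,0.6]
    - [[0,0,0.8],0,0.6]
    - [[0,0,0.5],0,0.6]
    - [[0,0,0],0,0.6]
    - [[0,0,0],0,0.6]

```text
t: 26.25
eef_pos: [465.9, -335.2, 380.9]
tcp_rot: [3.14, -0.001, -0.072]
ft_force: [-0.3, -0.6, -0.9]
opening: 0.803
grip_force: 0.0
```

Run:
```python
from h import *
s=env.state(); print(s["eef_pos"],s["ft_force"],s["t"])
c=read_camera("side"); w=read_camera("wrist")
for cc in(c,w):
    hsv=cv2.cvtColor(cc["image"],cv2.COLOR_RGB2HSV); h,sa,v=[hsv[...,i].astype(int) for i in range(3)]
    m=((h>20)&(h<30)&(sa>140)&(v>60)).astype(np.uint8); cs=cv2.findContours(m,0,1)[0]
    if cs: print(cv2.minAreaRect(onz(cc,max(cs,key=cv2.contourArea).reshape(-1,2),79)[:,:2].astype(np.float32)))
o=np.zeros((540,800,3),np.uint8); o[:,:420]=cv2.resize(c["image"][130:400,230:440],(420,540)); o[:238,420:]=cv2.resize(w["image"],(380,238))
cv2.imwrite("pics/z8.png",o[...,::-1])
```

```text
[ 465.89605507 -335.22459953  380.86808351] [-0.29439929 -0.63182481 -0.92970558] 26.25
((466.03509521484375, -340.1820983886719), (32.514198303222656, 77.63609313964844), 77.56552124023438)
((465.4834899902344, -335.6624755859375), (34.30921936035156, 74.98060607910156), 85.48857879638672)
```

View pics/z8.png

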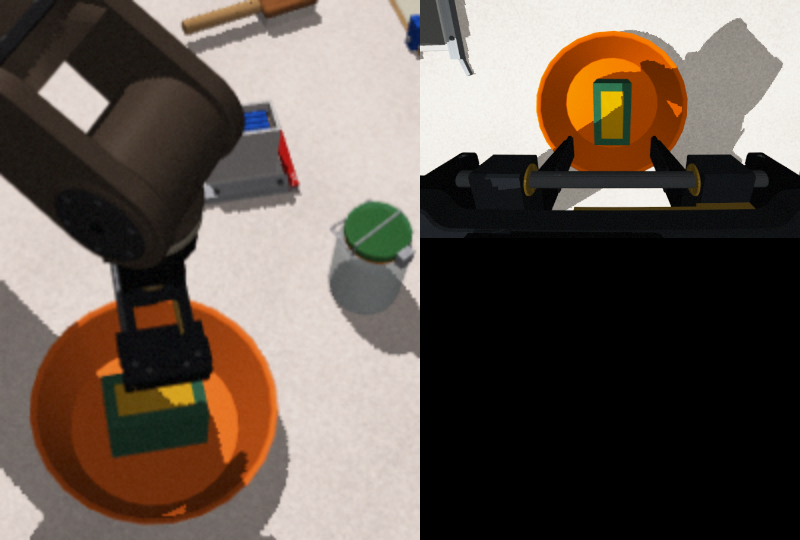

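The lid stands upright at the middle of the basin floor, the basin hasn't moved, and the base is home against the stop. The arm is clear, so I hand in.

```bash
python3 -c "
from cell import env
print(env.job_done())"
```

```text
the job is handed in; nothing more can be done
None
```

The job is handed in (no verdict returned): the closed box was docked home against the red stop, then the lid was drawn off level and set upright mid-basin, with the arm clear at about 26 s and the jar and brush untouched.

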